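# Push the key tray home between the planters

### The job

Push the open wooden key tray across the cabinet top, through the narrow gap between the two low planters, until its leading end sits flat against the front of the letter rack's base just beyond them. Only push it along the surface: do not lift or tip it, and leave the tin, the bottle and the car key where they are.

Things in the scene. Friction and masses are not known exactly. Their poses are not given: they have to be found in the camera images.
- key_tray: Loose open-topped oblong brown wooden tray, empty, 115 mm long (its x), 92 mm wide (its y), 28 mm high, walls and floor 5 mm thick (so 105 x 82 mm clear inside, 23 mm deep), about 0.25 kg (0.18 to 0.35). Origin: centre of its underside; z up. It starts before the gap with its +x end roughly (within 35 degrees) towards the gap; it goes through with its length along the push, +x end leading.
- gap (a point): Point on the cabinet top midway between the two planters, at the narrowest place of the gap, which is 100 mm wide there. x axis: level, the direction of the push, through the gap towards the letter rack; y axis: along the line from planter to planter (to the left of the push); z up.
- rack_front (a point): Foot of the letter rack's base at the middle of its front face, 130 mm straight beyond the gap point. x axis points into the rack, square to the face (same direction as the gap's x axis). The rack is fixed, light wood: a base 130 mm wide, 140 mm deep and 25 mm high with a flat upright front; upright boards and letters stand on it from 85 mm behind the front, up to 150 mm high.
- planter_near: Fixed squat round white planter with a succulent, 120 mm across at its widest (26 mm up), 67 mm high with its leaves (the pot alone 40 mm). Origin: centre of its underside, 110 mm from the gap point along the gap's +y. Nearer the robot.
- planter_far: The same planter on the other side of the gap, 110 mm from the gap point along its -y. Farther from the robot. Fixed.
- polish_tin: Bystander: loose dark round shoe-polish tin, 76 mm across, 26 mm high, origin at the centre of its underside. To be left alone.
- spray_bottle: Bystander: loose small grey bottle with a white cap, 48 mm across, 105 mm high, origin at the centre of its underside. To be left alone.
- car_key: Bystander: loose black car key fob, 68 x 36 x 15 mm with a small ring at one end, origin at the centre of its underside. To be left alone. The three bystanders stand in any order at three spots: beside the tray on the far side, about 160 mm from the gap's centre line, and just past either planter, beside the letter rack.
Things that resemble listed ones, but are neither listed nor needed, are in the scene too. There is more than one size of the key_tray; the one meant has the size given above.

How it is judged:
By the outcome, as a careful person would: the job done as asked, in the order asked, and still so for the second after the job is handed in, with the robot touching nothing.
It also fails if it takes over 45 s, if anything falls off the work surface, if the arm or the gripper's body presses on something with over 40 N, if the wrist force passes 120 N, or if a joint passes its speed limit or range.

### The arm

A 7-joint arm with a two-finger parallel gripper is mounted at the origin on the work surface. World frame = base frame: x ahead of the robot, y to its left, z up, the work surface at z = 0. Lengths are in m, angles in degrees, forces in N, time in s.
With the tool pointing down it reaches from about 0.425 to 0.875 m from the base axis. Payload 4.7 kg.
Tool frame: the origin (TCP) lies midway between the tips of the shut fingers; the grasp point (between the pads) lies 19 mm behind it; y points along the fingers, z is the direction in which the jaws open and shut, and the axes are right-handed (so a half turn about y gives the same grasp; the last joint's range is limited). The gripper opens to 85 mm and grips with 20 to 120 N. Pads are 22 mm wide; open, the fingers measure 114 mm over their backs; the gripper's body (76 mm by 85 mm) begins 54 mm behind the grasp point. The pads swing forward as they close: fully open they stand 13 mm farther back than shut.
Start: joints at [74.548, 18.392, -4.016, 83.108, 1.295, 78.541, -3.26], TCP at [0.182, -0.624, 0.231] pointing down, gripper open.
Joint ranges: [-163.93, 163.93], [-17.29, 119.83], [-79.2, 71.16], [3.27, 140.29], [-89.18, 269.18], [5.43, 117.66], [-154.24, 154.24]. Speed limits (degrees/s): [147.25, 147.25, 180, 180, 180, 180, 180].

### API

Orientations are given as a 3x3 rotation matrix whose columns are the frame's x, y, z axes.
In Python, from plant import observe, snapshot, camera_params, finish_job gives the robot as it stands.
- The arm moves only by the tool servo_tool, never from a script. Its argument "deltas" is text: rows parted by semicolons, each of 6 numbers parted by spaces: the shift along the tool's x, y, z in m, then the turn, a rotation vector about the tool's x, y, z in rad. A call has 1 to 20 rows; each row shifts and turns the pose as measured when the row begins, along the tool's axes as they then stand; what a row does not reach is not made up. A row lasts 1/8 s, in which the tool goes at most 62.5 mm and 10.7 degrees, less where a joint would pass 70% of its speed; a pose out of reach is approached as far as the arm can. A call with a gripper value outside its range is refused whole. "jaw" is the finger opening in m, from 0 to 0.0854, set as the call begins (left out, the last holds). The fingers move at their own pace and stop on an object; the grip force is fixed at half the most. Time passes only in rows, so rows that do not move let the fingers close. It gives the time, the measured TCP pose, the force and the opening at its end, in the units of the state.
- observe(): the state, without advancing time (a new reading comes with each control period).
- snapshot(name): name is "side" or "top" or "wrist"; returns the picture (480x640x3 uint8, red, green, blue); there is no depth.
- camera_params(name): a dict with "K" (3x3 intrinsics, pixels), "R" (3x3) and "t" (3): a world point X has camera coordinates R X + t; the wrist camera has in their place "T_tool_cam" (4x4, takes a point from camera to tool coordinates, whose origin is the TCP and whose axes are the tool frame's). Camera axes: x right, y down, z forward; pixel columns grow to the right and rows downward; lengths in m; the calibration is good to about 2 mm. A picture is of the moment at which its call begins: read the wrist's pose just before it. camera_params takes no time and is no camera call.
- finish_job(): hands the job in, once; it reports no verdict.
The state is a dict: "time_s": time; "qpos": joint angles; "qd": joint speeds; "effort": joint torques, N m; "tool_pos": TCP position; "tcp_rot": TCP orientation; "contact_force": force on the tool from outside, world axes, zero at the start; "torque": the same for the moment, N m; "gripper_width": finger opening in m.
Only numpy, scipy, OpenCV 4.12 (cv2) and the standard library are available. Lean on these libraries where they do the work, as an engineer would, in place of code of your own. Each camera call takes 0.05 s, during which the arm holds its last target.

## Working session

There is one attempt and no reset: what is moved stays moved. The work goes in short steps, Python scripts to look and compute and a tool call to move; the robot and the scene stay as the last step left them, time stands still between calls to the robot, and variables do not carry over. Pictures are saved under pics/ and viewed, and the job is handed in when it is done.

Besides the shell and the picture viewer there is one more tool, called after "Emit:" in YAML: its name, and indented under it one key for each argument. servo_tool: Moves the arm, as the interface text tells. Its arguments: {"type":"object","properties":{"deltas":{"type":"string"},"jaw":{"type":"number"}},"required":["deltas"]}

```bash
ls; mkdir -p pics; python3 - <<'E'
from plant import observe, snapshot, camera_params
import cv2, numpy as np
np.set_printoptions(precision=4,suppress=True)
s=observe(); print(s)
for n in("side","top","wrist"):
    cv2.imwrite(f"pics/{n}0.png",snapshot(n)[:,:,::-1]); print(n,camera_params(n))
E
```

```text
pics
{'time_s': 0.0, 'qpos': array([74.5464, 18.4402, -4.0163, 83.1756,  1.2956, 78.5409, -3.2602]), 'qd': array([ 0.0088,  0.0028,  0.0215,  0.0694, -0.0499, -0.0514,  0.0011]), 'effort': array([ -0.0004, -49.3583,  -0.3827, -31.4328,   0.0129,   0.0116,
         0.    ]), 'tool_pos': array([ 0.1818, -0.6235,  0.2302]), 'tcp_rot': array([[-0.96  , -0.0006,  0.2801],
       [-0.2801,  0.0018, -0.96  ],
       [ 0.0001, -1.    , -0.0019]]), 'contact_force': array([-0.2067, -0.6168, -0.4437]), 'torque': array([-0.0197,  0.0083,  0.0031]), 'gripper_width': 0.08515884109656659}
side {'K': array([[551.281 ,   0.    , 308.939 ],
       [  0.    , 551.281 , 236.6012],
       [  0.    ,   0.    ,   1.    ]]), 'R': array([[ 0.739 , -0.6734,  0.0225],
       [-0.4115, -0.4775, -0.7763],
       [ 0.5335,  0.5645, -0.6299]]), 't': array([-0.4309,  0.2723,  0.6013])}
top {'K': array([[448.6266,   0.    , 318.7796],
       [  0.    , 448.6266, 237.894 ],
       [  0.    ,   0.    ,   1.    ]]), 'R': array([[ 0.0036, -0.9998,  0.0219],
       [-0.9961, -0.0055, -0.0879],
       [ 0.088 , -0.0215, -0.9959]]), 't': array([-0.0099,  0.5658,  0.6742])}
wrist {'K': array([[333.0852,   0.    , 317.1885],
       [  0.    , 333.0852, 238.1685],
       [  0.    ,   0.    ,   1.    ]]), 'T_tool_cam': array([[-0.001 ,  0.9545,  0.2984, -0.075 ],
       [-0.0001, -0.2984,  0.9545, -0.1422],
       [ 1.    ,  0.0009,  0.0003, -0.0002],
       [ 0.    ,  0.    ,  0.    ,  1.    ]])}
```

View pics/side0.png

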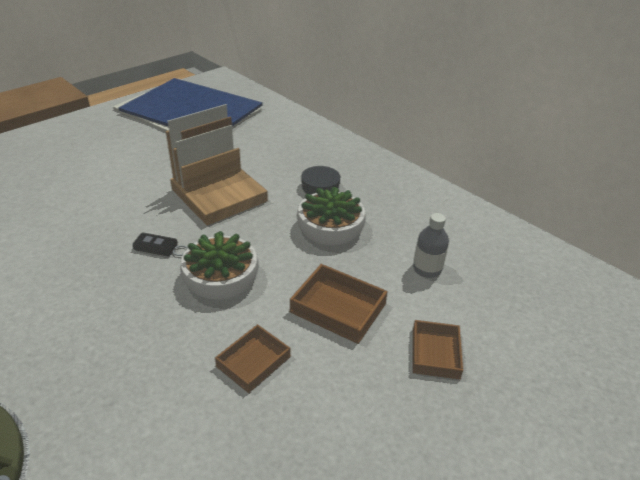

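View pics/top0.png

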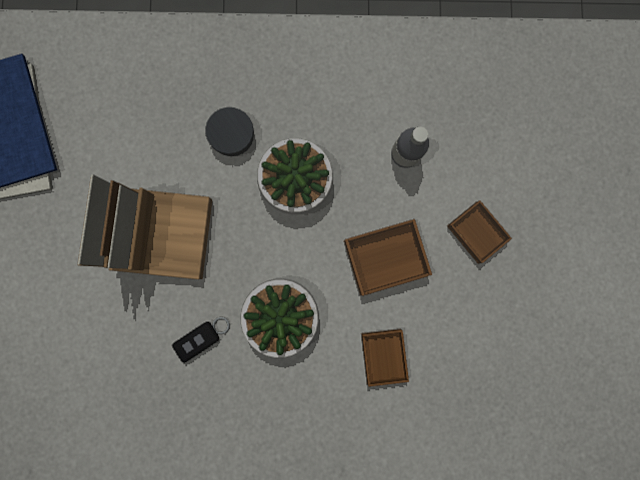

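View pics/wrist0.png

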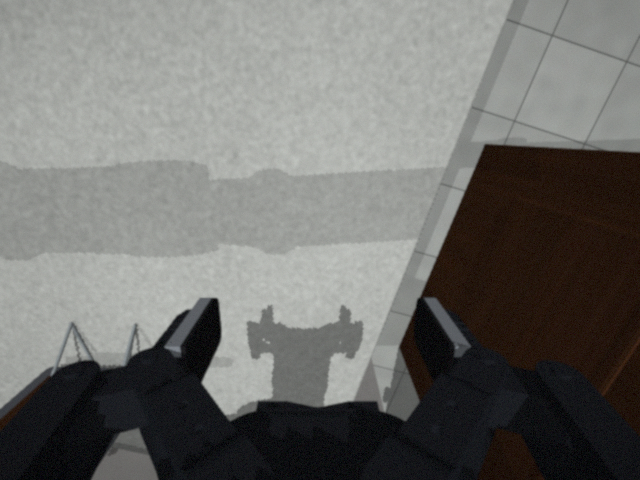

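The three candidate trays in the top view are a large one at (388,257) and small ones at (479,232) and (384,357). The large one looks right, so I'll check its size in a close crop.

```bash
python3 - <<'E'
import cv2
a=cv2.imread("pics/top0.png")
cv2.imwrite("pics/c1.png",cv2.resize(a[205:305,330:450],None,fx=6,fy=6,interpolation=cv2.INTER_CUBIC))
cv2.imwrite("pics/c2.png",cv2.resize(a[130:370,180:340],None,fx=2.5,fy=2.5,interpolation=cv2.INTER_CUBIC))
b=cv2.imread("pics/side0.png")
cv2.imwrite("pics/c3.png",cv2.resize(b[255:350,280:400],None,fx=6,fy=6,interpolation=cv2.INTER_CUBIC))
E
```

```text
(no output)
```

View pics/c1.png

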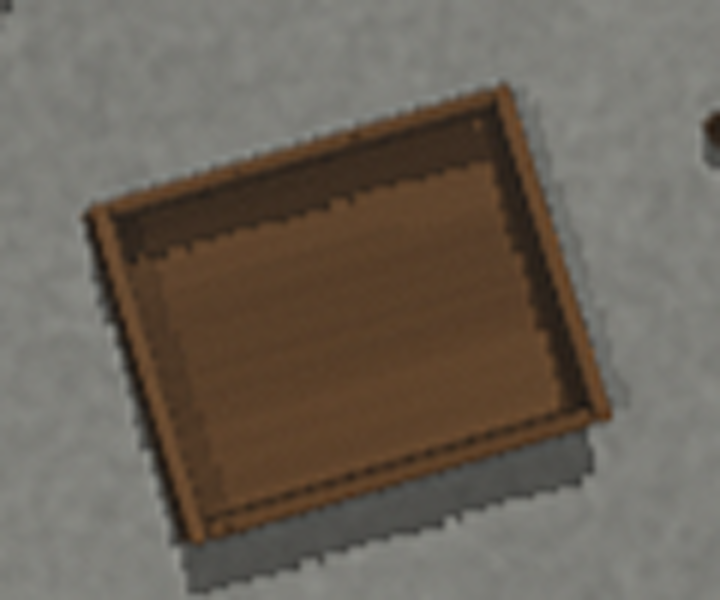

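View pics/c2.png

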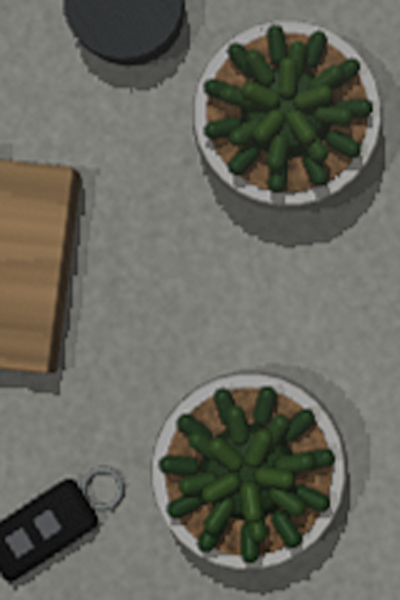

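View pics/c3.png

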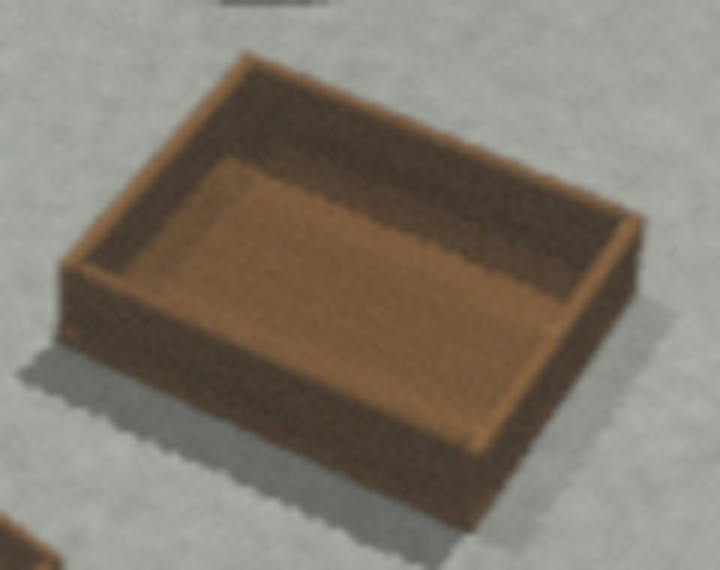

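```bash
cat > h.py <<'E'
import numpy as np, cv2
from plant import observe, snapshot, camera_params
np.set_printoptions(precision=4,suppress=True)
def P(n):
    c=camera_params(n); return c["K"]@np.c_[c["R"],c["t"]]
def tri(ut,us):
    X=cv2.triangulatePoints(P("top"),P("side"),np.array(ut,float).reshape(2,1),np.array(us,float).reshape(2,1)); return (X[:3]/X[3]).ravel()
def plane(n,uv,z):
    c=camera_params(n); C=-c["R"].T@c["t"]; d=c["R"].T@np.linalg.solve(c["K"],[uv[0],uv[1],1.]); return C+d*(z-C[2])/d[2]
def proj(n,X):
    p=P(n)@np.r_[X,1]; return p[:2]/p[2]
E
python3 - <<'E'
from h import *
T=[(345,239.7),(414.5,219.5),(431.3,274.2),(362.8,295.5)]
S=[(321.3,264.2),(387,291.3),(360.3,330),(290.8,299.2)]
X=[tri(a,b) for a,b in zip(T,S)]
for a,b in zip(X,T): print(a, plane("top",a and b if 0 else b,.028))
Q=[plane("top",b,.028) for b in T]
for i in range(4): print(np.linalg.norm(Q[i]-Q[i-1]))
for uv in [(479,232),(384,357)]: print(plane("top",uv,.02))
a=cv2.imread("pics/top0.png");b=cv2.imread("pics/side0.png")
cv2.imwrite("pics/d1.png",cv2.resize(a[185:290,180:225],None,fx=5.5,fy=5.5,interpolation=cv2.INTER_CUBIC))
cv2.imwrite("pics/d2.png",cv2.resize(b[160:310,160:380],None,fx=3.5,fy=3.5,interpolation=cv2.INTER_CUBIC))
E
```

```text
[ 0.5636 -0.0485  0.0265] [ 0.563 -0.048  0.028]
[ 0.5952 -0.1569  0.0279] [ 0.5953 -0.157   0.028 ]
[ 0.5106 -0.1823  0.0278] [ 0.5101 -0.1818  0.028 ]
[ 0.4775 -0.0756  0.0278] [ 0.4771 -0.0753  0.028 ]
0.09019687877385082
0.11367617408704331
0.08878935593003572
0.11156838156213725
[ 0.5771 -0.2613  0.02  ]
[ 0.3829 -0.1084  0.02  ]
```

View pics/d1.png

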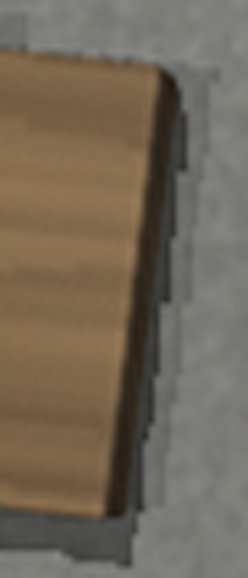

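View pics/d2.png

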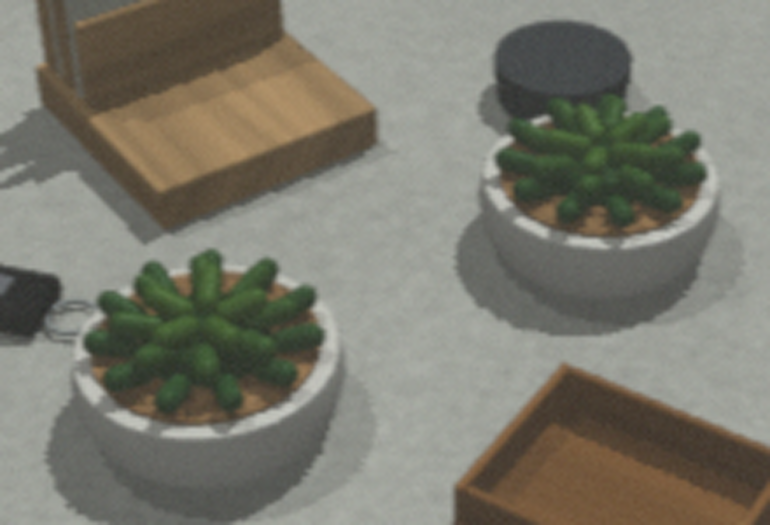

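```bash
python3 - <<'E'
from h import *
A=tri((209.1,196.8),(267.4,190.9));B=tri((199.5,278.5),(205.7,215.1))
a=plane("top",(209.1,196.8),.025);b=plane("top",(199.5,278.5),.025)
print(A,B,np.linalg.norm(A-B),a,b,np.linalg.norm(a-b))
f=lambda v: np.degrees(np.arctan2(v[1],v[0]))
print("foot",tri((202.9,278.5),(208.6,225.1)),tri((212.5,201.5),(267.1,201.4)))
def fitp(c,rpx,g):
    # least squares centre by silhouette sphere-ish outline: torus widest radius .06 at z=.026
    from scipy.optimize import least_squares
    th=np.linspace(0,2*np.pi,200)
    def out(p):
        pts=[]
        for r,z in((.06,.026),(.058,.036),(.056,.04)):
            pts+= [proj("top",[p[0]+r*np.cos(t),p[1]+r*np.sin(t),z]) for t in th]
        pts=np.array(pts); return np.r_[pts.min(0),pts.max(0)]
    s=least_squares(lambda p:out(p)-c,g); return s.x,s.fun
F,e=fitp(np.array([257.2,138,333.2,214]),0,[.7,.05]);print(F,e)
N,e=fitp(np.array([240.8,278.8,318.8,356.8]),0,[.45,.05]);print(N,e)
g=(F+N)/2;print("sep",np.linalg.norm(F-N),"gap",g)
y=(N-F)/np.linalg.norm(N-F);print("push dir planters",f([y[1],-y[0]]))
for p,q in((A,B),(a,b)):
    v=(q-p)[:2];v/=np.linalg.norm(v);d=np.array([v[1],-v[0]]);m=(p+q)[:2]/2
    print("rack dir",f(d),"mid",m,"gap from rack",m-.13*d)
Q=np.array([[ 0.563,-0.048],[0.5953,-0.157],[0.5101,-0.1818],[0.4771,-0.0753]])
print("tray c",Q.mean(0),"head",f(Q[0]-Q[1]),f(Q[3]-Q[2]))
for n,ps in(("tin",(230,130)),("bottle foot",(407,153)),("fob",(196,342))): print(n,plane("top",ps,.01))
E
```

```text
[0.6293 0.1647 0.0243] [0.5019 0.1764 0.0242] 0.12797442033008719 [0.6294 0.1644 0.025 ] [0.5022 0.1759 0.025 ] 0.1277358380835256
foot [0.5032 0.1752 0.0023] [0.6262 0.1635 0.0027]Traceback (most recent call last):
  File "<stdin>", line 17, in <module>
  File "<stdin>", line 16, in fitp
    return func(*args, **kwargs)
    result = trf(vector_fun.fun, vector_fun.jac, x0, f0, J0, lb, ub, ftol, xtol,
                 gtol, max_nfev, x_scale, loss_function, tr_solver,
                 tr_options.copy(), verbose, callback=callback_wrapped)
    return trf_no_bounds(
        fun, jac, x0, f0, J0, ftol, xtol, gtol, max_nfev, x_scale,
        loss_function, tr_solver, tr_options, verbose, callback=callback)
    J = jac(x)
    self._update_jac()
    ~~~~~~~~~~~~~~~~^^
    self.J = self.jac_wrapped(xp_copy(self.x), f0=self.f)
             ~~~~~~~~~~~~~~~~^^^^^^^^^^^^^^^^^^^^^^^^^^^^
    J, dct = approx_derivative(
             ~~~~~~~~~~~~~~~~~^
        self.fun,
        ^^^^^^^^^
    ...<2 lines>...
        **self.finite_diff_options,
        ^^^^^^^^^^^^^^^^^^^^^^^^^^^
    )
    ^
    J, _
[... 257 characters left out ...]
               ^^^
    df = [f_eval - f0 for f_eval in f_evals]
                                    ^^^^^^^
    f = np.atleast_1d(self.fun(x, *self.args, **self.kwargs))
                      ~~~~~~~~^^^^^^^^^^^^^^^^^^^^^^^^^^^^^^
    return np.atleast_1d(self.fun(x))
                         ~~~~~~~~^^^
    return self.f(x, *self.args, **self.kwargs)
           ~~~~~~^^^^^^^^^^^^^^^^^^^^^^^^^^^^^^
  File "<stdin>", line 16, in <lambda>
  File "<stdin>", line 14, in out
  File "h.py", line 11, in proj
    p=P(n)@np.r_[X,1]; return p[:2]/p[2]
      ~^^^
  File "h.py", line 5, in P
    c=camera_params(n); return c["K"]@np.c_[c["R"],c["t"]]
ValueError: time passes only in moves, steps and waits
```

```bash
sed -i 's/^from plant.*/import plant, functools\nfrom plant import observe, snapshot\ncamera_params=functools.lru_cache(None)(plant.camera_params)/' h.py; python3 - <<'E'
from h import *
from scipy.optimize import least_squares
f=lambda v: np.degrees(np.arctan2(v[1],v[0]))
A=np.array([0.6293,.1647]);B=np.array([.5019,.1764])
th=np.linspace(0,2*np.pi,120)
def fitp(c,g):
    def out(p):
        pts=[proj("top",[p[0]+r*np.cos(t),p[1]+r*np.sin(t),z]) for r,z in((.06,.026),(.058,.036),(.056,.04)) for t in th]
        pts=np.array(pts); return np.r_[pts.min(0),pts.max(0)]
    s=least_squares(lambda p:out(p)-c,g); return s.x,s.fun
F,e=fitp(np.array([257.2,138,333.2,214]),[.7,.05]);print(F,e)
N,e=fitp(np.array([240.8,278.8,318.8,356.8]),[.45,.05]);print(N,e)
g=(F+N)/2;print("sep",np.linalg.norm(F-N),"gap",g)
y=(N-F)/np.linalg.norm(N-F);print("push dir planters",f([-y[1]*-1,-y[0]]))
v=(B-A);v/=np.linalg.norm(v);d=np.array([v[1],-v[0]]);m=(A+B)/2
print("rack dir",f(d),"mid",m,"gap from rack",m-.13*d)
Q=np.array([[ 0.563,-0.048],[0.5953,-0.157],[0.5101,-0.1818],[0.4771,-0.0753]])
print("tray c",Q.mean(0),"head",f(Q[0]-Q[1]),f(Q[3]-Q[2]))
for n,ps in(("tin",(230,130)),("bottle foot",(407,153)),("fob",(196,342))): print(n,plane("top",ps,.01))
print(observe()["time_s"])
E
```

```text
[0.6632 0.0301] [-0.1573  0.1283  0.158  -0.1287]
[0.4432 0.0518] [-0.2871 -0.6935  0.2919  0.6681]
sep 0.2210761818069301 gap [0.5532 0.0409]
push dir planters 84.3606771419874
rack dir 84.75286109838358 mid [0.5656 0.1706] gap from rack [0.5537 0.0411]
tray c [ 0.5364 -0.1155] head 106.5061510918661 107.2160735877907
tin [0.7418 0.1368 0.01  ]
bottle foot [ 0.7066 -0.1507  0.01  ]
fob [0.404  0.1823 0.01  ]
0.15
```

The big tray measures about 113 x 90 mm on its rim at z≈0.027, so it is the one meant. The planters and the rack independently give nearly the same gap: (0.5535, 0.041), with a push heading of about 84.5°. The tray is centred on that line but turned about +22°. I'll bring the gripper behind it, pushing left of centre to square it up.

Emit:
servo_tool:
  deltas: "0 0 0 0 -0.17 0;0 0 0 0 -0.17 0;0 0 0 0 -0.17 0;0 0 0 0 -0.17 0;0 0 0 0 -0.17 0;0 0 0 0 -0.17 0;0 0 0 0 -0.17 0;0 0 0 0 0 0"
  jaw: 0.04

```text
time_s: 1.15
tool_pos: [0.1812, -0.6217, 0.2264]
tcp_rot: [[-0.06, -0.003, 0.998], [-0.998, 0.008, -0.06], [-0.008, -1.0, -0.003]]
contact_force: [0.5, 0.2, 0.2]
gripper_width: 0.0402
```

```bash
cat >> h.py <<'E'
G=np.array([.5535,.041]);TH=np.radians(84.5)
D=np.array([np.cos(TH),np.sin(TH)]);L=np.array([-D[1],D[0]])
def sl(p): p=np.array(p[:2])-G; return p@D,p@L
def go(s,l,z,hd=None):
    o=observe();R=o["tcp_rot"];p=o["tool_pos"]
    x=-D; h=TH if hd is None else np.radians(hd)
    d=np.array([np.cos(h),np.sin(h)])
    Rt=np.c_[[-d[0],-d[1],0],[0,0,-1],[d[1],-d[0],0]]
    rv=cv2.Rodrigues(R.T@Rt)[0].ravel()
    t=np.r_[G+s*D+l*L,z]
    print("now sl",np.array(sl(p)),"z",p[2],"t",o["time_s"],"tool delta",R.T@(t-p),"rot",rv,"| tool delta in final axes",Rt.T@(t-p))
E
python3 -c "
from h import *
go(-.257,.025,.15)"
```

```text
now sl [-0.6954  0.3071] z 0.22639726616996464 t 1.15 tool delta [-0.4272  0.0789  0.2981] rot [ 0.0033  0.0364 -0.008 ] | tool delta in final axes [-0.4384  0.0764  0.2821]
```

Emit:
servo_tool:
  deltas: "0 0 0 0.003 0.036 -0.008;-0.049 0 0.031 0 0 0;-0.049 0 0.031 0 0 0;-0.049 0 0.031 0 0 0;-0.049 0 0.031 0 0 0;-0.049 0.016 0.031 0 0 0;-0.049 0.02 0.031 0 0 0;-0.049 0.02 0.031 0 0 0;-0.049 0.02 0.031 0 0 0;-0.046 0 0.031 0 0 0;0 0 0 0 0 0;0 0 0 0 0 0"

```text
time_s: 2.65
tool_pos: [0.5177, -0.2099, 0.1478]
tcp_rot: [[-0.144, 0.004, 0.99], [-0.99, -0.008, -0.144], [0.007, -1.0, 0.006]]
contact_force: [-0.9, -0.8, 0.9]
gripper_width: 0.0397
```

```bash
python3 -c "
from h import *
go(-.257,.025,.006)
cv2.imwrite('pics/w1.png',snapshot('wrist')[:,:,::-1])
cv2.imwrite('pics/s1.png',snapshot('side')[:,:,::-1])"
```

```text
now sl [-0.2532  0.0116] z 0.14776883780576233 t 2.65 tool delta [ 0.0034  0.1417 -0.014 ] rot [-0.0054 -0.0486  0.0076] | tool delta in final axes [ 0.0038  0.1418 -0.0134]
```

View pics/w1.png

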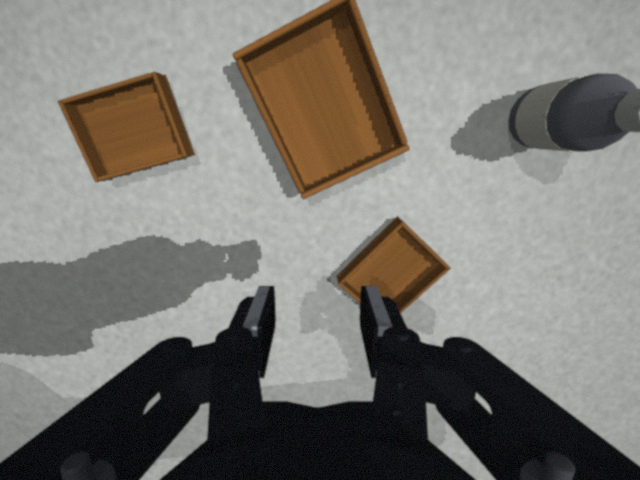

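View pics/s1.png

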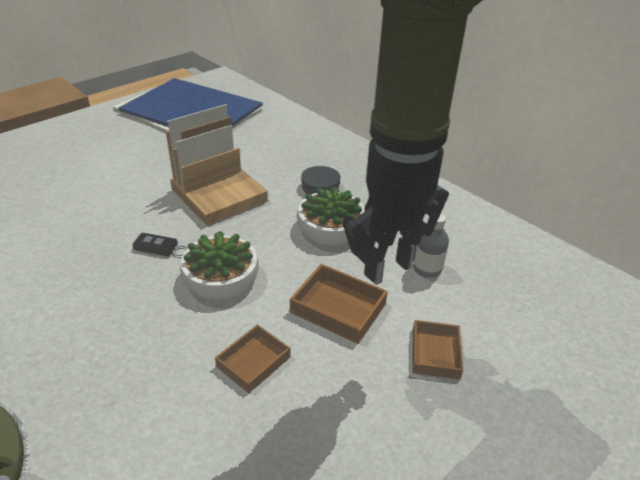

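The picture shows outward-bulging knuckles on the gripper. Before taking them between the planters, I'll measure their width and height.

```bash
python3 - <<'E'
import cv2
b=cv2.imread("pics/s1.png")
cv2.imwrite("pics/d3.png",cv2.resize(b[150:290,335:460],None,fx=4.2,fy=4.2,interpolation=cv2.INTER_CUBIC))
E
```

```text
(no output)
```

View pics/d3.png

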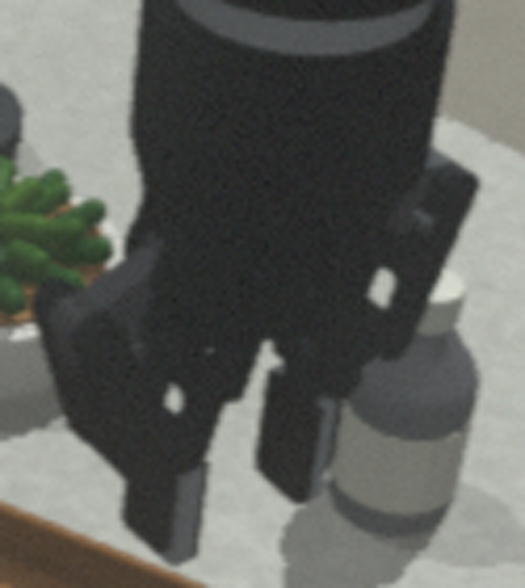

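```bash
python3 - <<'E'
from h import *
p=np.array([.5177,-.2099,.1478]);z=np.array([.99,-.144,0]);n=np.array([-.144,-.99,0])
c=camera_params("side");C=-c["R"].T@c["t"]
for nm,(u,v) in dict(Ltop=(42,290),Lbul=(70,425),Ltip=(125,520),LtipIn=(195,555),Rtop=(475,180),Rbul=(400,355),Rtip=(262,465),RtipIn=(305,500)).items():
    d=c["R"].T@np.linalg.solve(c["K"],[u/4.2+335,v/4.2+150,1])
    for off in (-.011,0,.011):
        X=C+d*(((p+off*n-C)@n)/(d@n)); print(nm,off,"lateral %.3f above tcp %.3f"%((X-p)@z,X[2]-p[2]))
E
```

```text
Ltop -0.011 lateral -0.066 above tcp 0.103
Ltop 0 lateral -0.075 above tcp 0.113
Ltop 0.011 lateral -0.084 above tcp 0.124
Lbul -0.011 lateral -0.053 above tcp 0.052
Lbul 0 lateral -0.062 above tcp 0.064
Lbul 0.011 lateral -0.072 above tcp 0.077
Ltip -0.011 lateral -0.029 above tcp 0.006
Ltip 0 lateral -0.039 above tcp 0.019
Ltip 0.011 lateral -0.049 above tcp 0.033
LtipIn -0.011 lateral 0.001 above tcp -0.024
LtipIn 0 lateral -0.010 above tcp -0.009
LtipIn 0.011 lateral -0.021 above tcp 0.006
Rtop -0.011 lateral 0.092 above tcp 0.078
Rtop 0 lateral 0.078 above tcp 0.090
Rtop 0.011 lateral 0.064 above tcp 0.101
Rbul -0.011 lateral 0.075 above tcp 0.021
Rbul 0 lateral 0.061 above tcp 0.034
Rbul 0.011 lateral 0.048 above tcp 0.048
Rtip -0.011 lateral 0.023 above tcp 0.002
Rtip 0 lateral 0.011 above tcp 0.015
Rtip 0.011 lateral -0.001 above tcp 0.029
RtipIn -0.011 lateral 0.045 above tcp -0.023
RtipIn 0 lateral 0.032 above tcp -0.008
RtipIn 0.011 lateral 0.020 above tcp 0.006
```

Emit:
servo_tool:
  deltas: "0.003 0 -0.014 -0.005 -0.049 0.008;0.002 0.03 0 0 0 0;0 0.045 0 0 0 0;0 0.04 0 0 0 0;0 0 0 0 0 0"

```text
time_s: 3.38
tool_pos: [0.5, -0.2232, 0.0326]
tcp_rot: [[-0.113, 0.004, 0.994], [-0.994, -0.006, -0.113], [0.005, -1.0, 0.004]]
contact_force: [-0.2, 1.4, 0.1]
gripper_width: 0.04
```

```bash
python3 -c "
from h import *
go(-.257,.025,.010)"
```

```text
now sl [-0.2681  0.0279] z 0.03263279386005746 t 3.375 tool delta [-0.0113  0.0226  0.0026] rot [-0.0043 -0.0175  0.0054] | tool delta in final axes [-0.0111  0.0226  0.0029]
```

Emit:
servo_tool:
  deltas: "0 0.022 0.003 -0.004 -0.018 0.005;0 0.002 0 0 0 0;-0.014 0 0 0 0 0;-0.01 0 0 0 0 0;-0.008 0 0 0 0 0;-0.008 0 0 0 0 0;-0.008 0 0 0 0 0;0 0 0 0 0 0"

```text
time_s: 4.38
tool_pos: [0.5123, -0.1766, 0.0167]
tcp_rot: [[-0.1, 0.01, 0.995], [-0.995, -0.008, -0.1], [0.007, -1.0, 0.011]]
contact_force: [0.4, -0.2, -0.3]
gripper_width: 0.0402
```

```bash
python3 -c "
from h import *
go(-.2,.025,.010)
cv2.imwrite('pics/t2.png',snapshot('top')[:,:,::-1])
cv2.imwrite('pics/w2.png',snapshot('wrist')[:,:,::-1])"
```

```text
now sl [-0.2205  0.0201] z 0.016722527560421904 t 4.375 tool delta [-0.0205  0.0065 -0.005 ] rot [-0.0112 -0.0042  0.0067] | tool delta in final axes [-0.0205  0.0067 -0.0049]
```

View pics/t2.png

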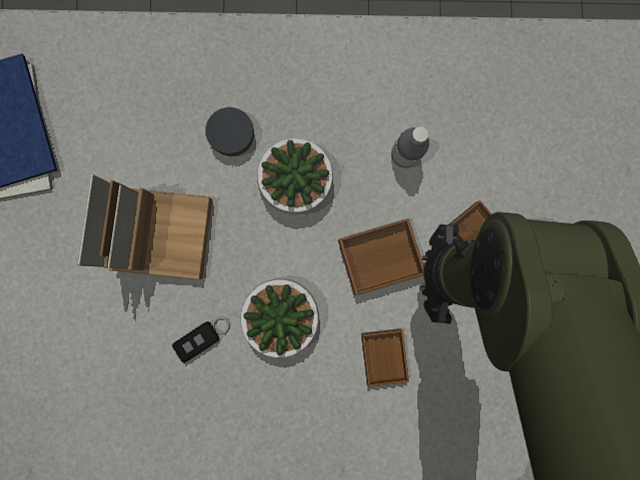

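View pics/w2.png

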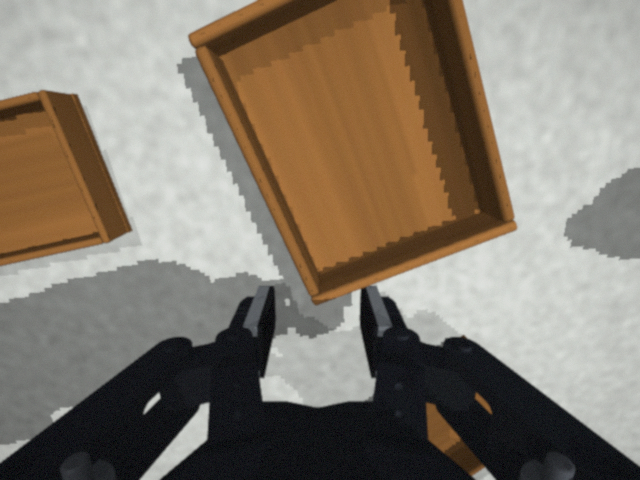

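The tray's rear corner sits between the open fingers. I'll back off, narrow the fingers and push on the corner itself.

Emit:
servo_tool:
  deltas: "0.02 0 0 0 0 0;0.01 0 0 0 0 0;0 0 -0.004 -0.011 0 0.007;0 0 0 0 0 0"
  jaw: 0.01

```text
time_s: 4.97
tool_pos: [0.5041, -0.2112, 0.0165]
tcp_rot: [[-0.105, -0.001, 0.994], [-0.994, 0.0, -0.105], [-0.0, -1.0, -0.001]]
contact_force: [-0.1, 0.4, 0.3]
gripper_width: 0.0101
```

```bash
python3 -c "
from h import *
go(-.235,.022,.012)"
```

```text
now sl [-0.2558  0.025 ] z 0.016502003272371252 t 4.975 tool delta [-0.0208  0.0045  0.0029] rot [ 0.0011 -0.009  -0.0004] | tool delta in final axes [-0.0208  0.0045  0.003 ]
```

Emit:
servo_tool:
  deltas: "-0.012 0.003 0.001 0 -0.009 0;-0.012 0 0 0 0 0;-0.01 0 0 0 0 0;-0.01 0 0 0 0 0;-0.01 0 0 0 0 0;0 0 0 0 0 0"

```text
time_s: 5.72
tool_pos: [0.5107, -0.1515, 0.0133]
tcp_rot: [[-0.091, -0.001, 0.996], [-0.996, 0.001, -0.091], [-0.001, -1.0, -0.001]]
contact_force: [0.0, -0.1, 0.2]
gripper_width: 0.0099
```

```bash
python3 -c "
from h import *
go(-.2,.025,.012)
a=snapshot('top')[:,:,::-1]
cv2.imwrite('pics/t3.png',cv2.resize(a[200:310,320:470],None,fx=5,fy=5,interpolation=cv2.INTER_CUBIC))
cv2.imwrite('pics/w3.png',snapshot('wrist')[:,:,::-1])"
```

```text
now sl [-0.1957  0.0241] z 0.013340998808955565 t 5.725 tool delta [ 0.0043  0.0013 -0.0009] rot [ 0.0014  0.0045 -0.0008] | tool delta in final axes [ 0.0043  0.0013 -0.0009]
```

View pics/t3.png

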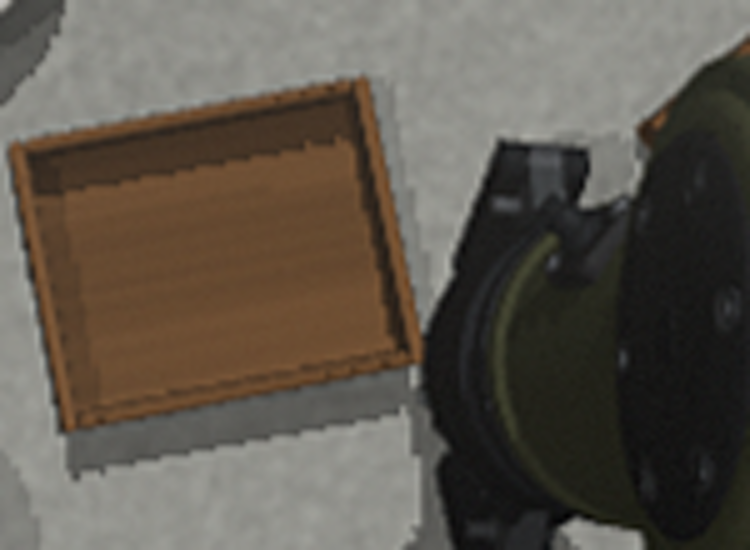

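View pics/w3.png

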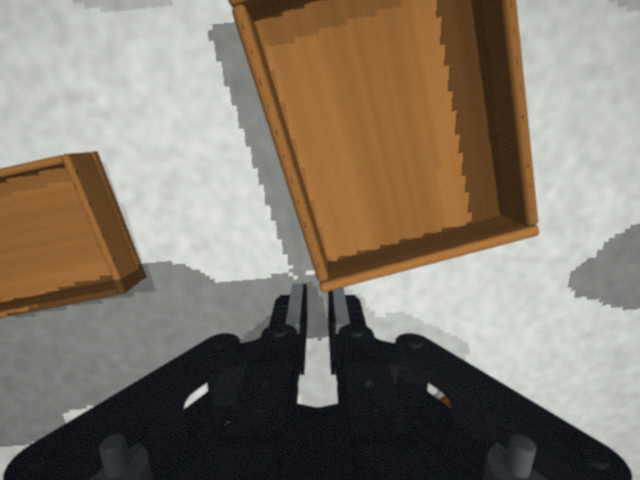

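```bash
cat >> h.py <<'E'
def tray(px,view="top"):
    # order front-far, rear-far, rear-near, front-near ; rigid fit
    Q=np.array([plane(view,p,.028)[:2] for p in px]); M=np.array([[57.5,-46],[-57.5,-46],[-57.5,46],[57.5,46]])/1000
    c=Q.mean(0);H=M.T@(Q-c);U,S,V=np.linalg.svd(H);R=V.T@U.T
    e=Q-c-M@R.T
    print("tray centre sl",np.array(sl(c)),"yaw err deg",np.degrees(np.arctan2(R[1,0],R[0,0]))-84.5,"res mm",1000*np.abs(e).max())
    for n,q in zip(("FF","RF","RN","FN"),Q):print(n,np.array(sl(q)))
E
python3 -c "
from h import *
tray([(345,239.7),(414.5,219.5),(431.3,274.2),(362.8,295.5)])
tray([(322.4,229.4),(393,215.4),(404.4,272.4),(333,286)])"
```

```text
tray centre sl [-0.1574  0.002 ] yaw err deg 22.396150369274125 res mm 2.0725940841998107
FF [-0.0877 -0.018 ]
RF [-0.1931 -0.0606]
RN [-0.226   0.0218]
FN [-0.1231  0.065 ]
tray centre sl [-0.1175 -0.0039] yaw err deg 16.53339071857137 res mm 1.6923970104307795
FF [-0.0511 -0.0304]
RF [-0.1589 -0.0636]
RN [-0.1841  0.0232]
FN [-0.076  0.055]
```

Corner pushing turns the tray too slowly: about 6° for 40 mm of travel. Instead I'll set the open fingers inside the tray, still on the table, turn it in place by pushing on its walls, and afterwards push from behind.

Emit:
servo_tool:
  deltas: "0.015 0 0 0 0 0;0.005 -0.02 0 0 0 0;0 -0.03 0 0 0 0;0 -0.03 0 0 0 0;0 0 0 0 -0.1 0;0 0 0 0 -0.1 0;0 0 0 0 -0.1 0;0 0 0 0 0 0"
  jaw: 0.044

```text
time_s: 6.82
tool_pos: [0.507, -0.1865, 0.0962]
tcp_rot: [[0.2, -0.001, 0.98], [-0.98, -0.003, 0.2], [0.002, -1.0, -0.001]]
contact_force: [-1.1, 0.4, -0.5]
gripper_width: 0.0439
```

```bash
python3 -c "
from h import *
go(-.1175,-.004,.07,101)"
```

```text
now sl [-0.2309  0.0245] z 0.09622631000022912 t 6.825 tool delta [-0.1002  0.0259  0.0605] rot [0.0013 0.0097 0.0023] | tool delta in final axes [-0.1007  0.0262  0.0595]
```

Emit:
servo_tool:
  deltas: "-0.034 0 0.02 0.001 0.01 0.002;-0.034 0 0.02 0 0 0;-0.033 0.01 0.02 0 0 0;0 0.016 0 0 0 0;0 0 0 0 0 0"

```text
time_s: 7.45
tool_pos: [0.5476, -0.0802, 0.0691]
tcp_rot: [[0.171, 0.0, 0.985], [-0.985, -0.002, 0.171], [0.002, -1.0, -0.0]]
contact_force: [-1.0, -0.9, 0.6]
gripper_width: 0.0433
```

```bash
python3 -c "
from h import *
go(-.1175,-.004,.035,101)
cv2.imwrite('pics/w4.png',snapshot('wrist')[:,:,::-1])"
```

```text
now sl [-0.1212 -0.0058] z 0.0690537817305395 t 7.45 tool delta [-0.0041  0.034  -0.0007] rot [ 0.0003 -0.0196  0.002 ] | tool delta in final axes [-0.004   0.0341 -0.0006]
```

View pics/w4.png

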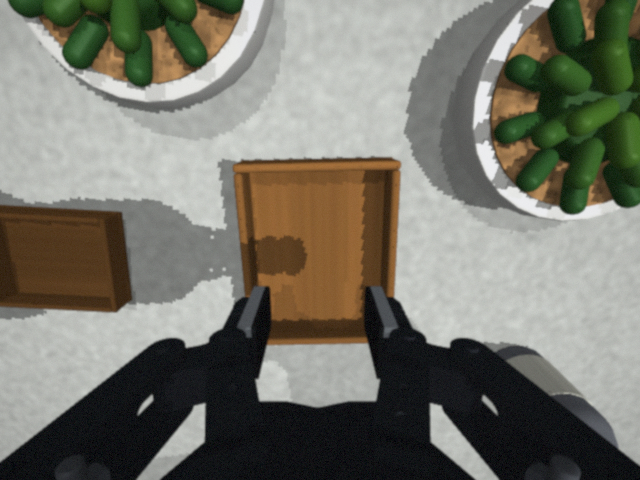

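Emit:
servo_tool:
  deltas: "-0.004 0.03 -0.001 0 -0.02 0.002;0 0.012 0 0 0 0;0 0 0 0 0 0"

```text
time_s: 7.88
tool_pos: [0.5479, -0.0808, 0.0288]
tcp_rot: [[0.184, 0.004, 0.983], [-0.983, -0.002, 0.184], [0.003, -1.0, 0.004]]
contact_force: [0.5, -0.4, 0.4]
gripper_width: 0.0438
```

```bash
python3 -c "
from h import *
go(-.1175,-.004,.010,101)
cv2.imwrite('pics/s5.png',cv2.resize(snapshot('side')[230:360,250:420,::-1],None,fx=4.5,fy=4.5))"
```

```text
now sl [-0.1217 -0.0061] z 0.028818499512097764 t 7.875 tool delta [-0.0047  0.0188 -0.0009] rot [-0.0038 -0.0068  0.0031] | tool delta in final axes [-0.0047  0.0188 -0.0008]
```

View pics/s5.png

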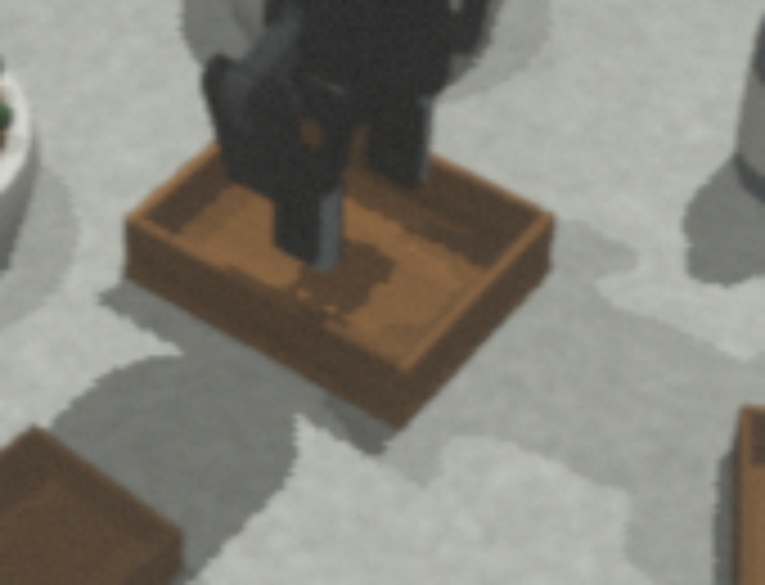

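Emit:
servo_tool:
  deltas: "-0.002 0.017 0 -0.004 0 0.003;0 0 0 0 0 0"

```text
time_s: 8.18
tool_pos: [0.5489, -0.0796, 0.0126]
tcp_rot: [[0.183, 0.002, 0.983], [-0.983, -0.001, 0.183], [0.002, -1.0, 0.002]]
contact_force: [-0.5, -0.2, -0.9]
gripper_width: 0.044
```

Emit:
servo_tool:
  deltas: "0 0 0 0 0 0;0 0 0 0 0 0;0 0 0 0 0.06 0;0 0 0 0 0.08 0;0 0 0 0 0.08 0;0 0 0 0 0.06 0;0 0 0 0 0 0"
  jaw: 0.052

```text
time_s: 9.05
tool_pos: [0.5503, -0.0792, 0.0145]
tcp_rot: [[-0.104, 0.005, 0.995], [-0.995, -0.002, -0.104], [0.001, -1.0, 0.005]]
contact_force: [0.0, 0.3, -0.4]
gripper_width: 0.0517
```

```bash
python3 -c "
from h import *
go(-.1175,0,.010,82.5)
cv2.imwrite('pics/s6.png',cv2.resize(snapshot('side')[230:360,250:420,::-1],None,fx=4.5,fy=4.5))
cv2.imwrite('pics/w6.png',snapshot('wrist')[:,:,::-1])"
```

```text
now sl [-0.1199 -0.0083] z 0.014509293053849785 t 9.05 tool delta [-0.0024  0.0045 -0.0083] rot [-0.0053  0.0271  0.0011] | tool delta in final axes [-0.0021  0.0045 -0.0084]
```

View pics/s6.png

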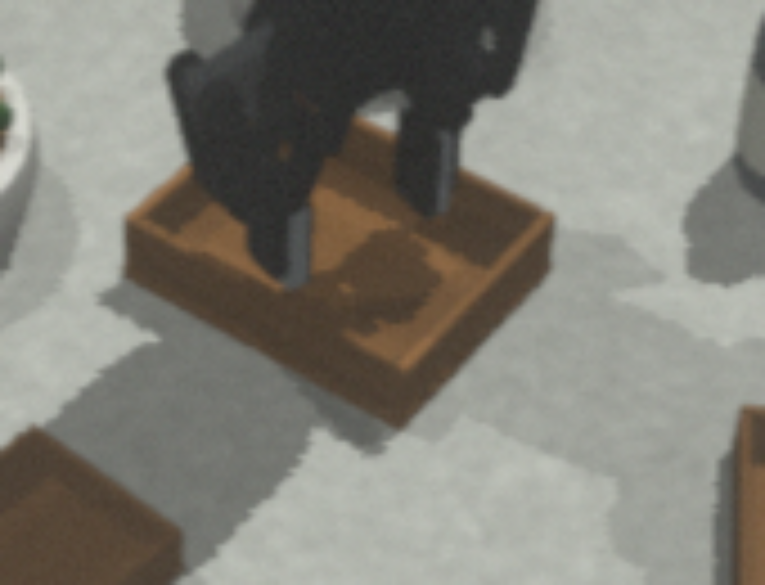

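View pics/w6.png

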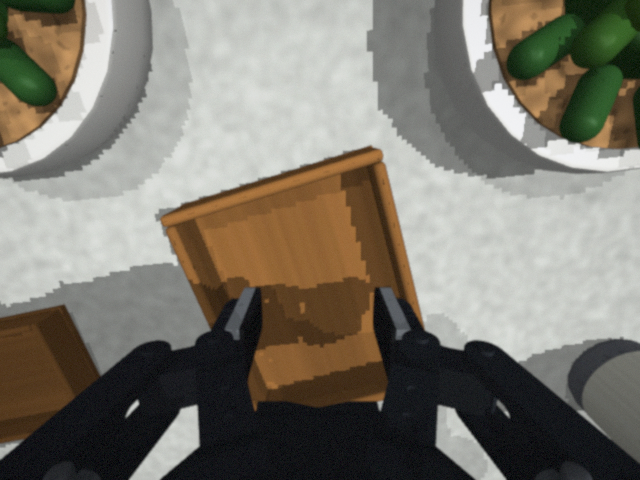

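The tray did not turn, because the fingertips are slimmer than assumed and never reached the walls. I'll turn back and widen in steps until they do.

Emit:
servo_tool:
  deltas: "0 0 -0.002 0 -0.09 0;0 0 -0.002 0 -0.09 0;0 0 0 0 -0.09 0;0 0 0 0 0 0"

```text
time_s: 9.65
tool_pos: [0.5466, -0.0788, 0.0148]
tcp_rot: [[0.177, 0.006, 0.984], [-0.984, -0.001, 0.177], [0.002, -1.0, 0.006]]
contact_force: [-0.1, 0.1, 0.0]
gripper_width: 0.0519
```

```bash
python3 -c "
from h import *
go(-.1175,-.004,.010,101)"
```

```text
now sl [-0.1199 -0.0046] z 0.014811174276407574 t 9.65 tool delta [-0.0025  0.0048  0.0001] rot [-0.0056 -0.014   0.0025] | tool delta in final axes [-0.0024  0.0048  0.0001]
```

Emit:
servo_tool:
  deltas: "0 0.007 0 -0.006 -0.014 0.003;0 0 0 0 0 0;0 0 0 0 0 0;0 0 0 0 0 0"
  jaw: 0.066

```text
time_s: 10.15
tool_pos: [0.5482, -0.0789, 0.0127]
tcp_rot: [[0.186, -0.0, 0.983], [-0.983, -0.002, 0.186], [0.002, -1.0, -0.0]]
contact_force: [-1.0, 1.0, 3.4]
gripper_width: 0.0608
```

Emit:
servo_tool:
  deltas: "0 0 0 0 0 0;0 0.002 0 0 0 0;0 0 0 0 0.07 0;0 0 0 0 0.08 0;0 0 0 0 0.08 0;0 0 0 0 0.07 0;0 0 0 0 0.03 0;0 0 0 0 0 0"
  jaw: 0.0595

```text
time_s: 11.15
tool_pos: [0.5496, -0.0764, 0.0129]
tcp_rot: [[-0.151, 0.002, 0.989], [-0.989, -0.001, -0.151], [0.0, -1.0, 0.002]]
contact_force: [-0.1, 0.4, 1.5]
gripper_width: 0.0594
```

```bash
python3 -c "
from h import *
go(-.1175,0,.010,84.5)
cv2.imwrite('pics/s7.png',cv2.resize(snapshot('side')[230:360,250:420,::-1],None,fx=4.5,fy=4.5))
cv2.imwrite('pics/w7.png',snapshot('wrist')[:,:,::-1])"
```

```text
now sl [-0.1172 -0.0074] z 0.012905628393282215 t 11.15 tool delta [ 0.0007  0.0029 -0.0074] rot [-0.0016 -0.0555  0.0003] | tool delta in final axes [ 0.0003  0.0029 -0.0074]
```

View pics/s7.png

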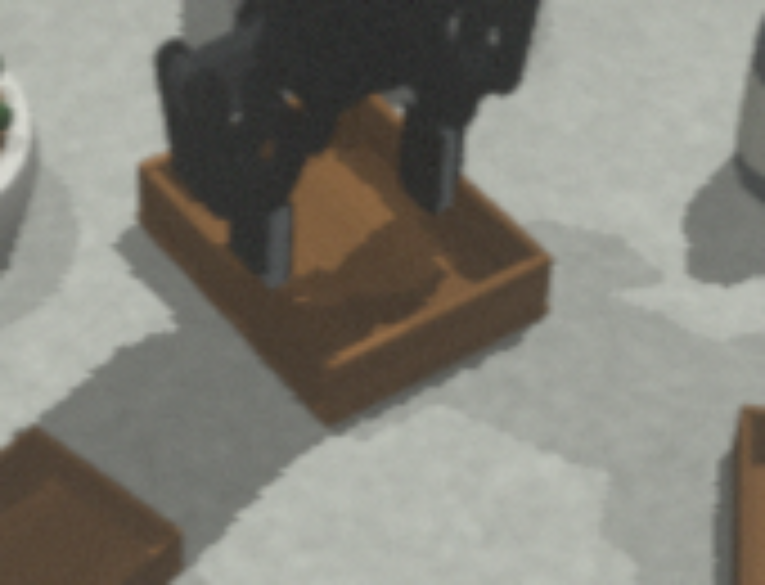

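View pics/w7.png

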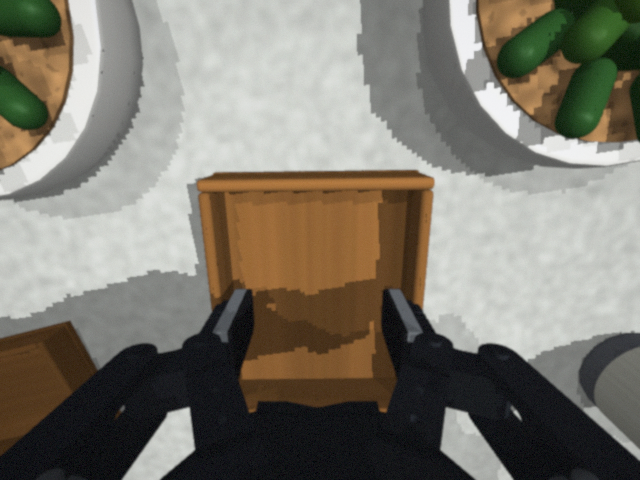

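```bash
cat >> h.py <<'E'
def wplane(uv,z,pos,R):
    c=camera_params("wrist");T=c["T_tool_cam"]
    Rc=R@T[:3,:3];C=R@T[:3,3]+pos
    d=Rc@np.linalg.solve(c["K"],[uv[0],uv[1],1.]);return C+d*(z-C[2])/d[2]
E
python3 -c "
from h import *
o=observe()
a=[wplane(p,.028,o['tool_pos'],o['tcp_rot'])[:2] for p in((200,181),(432,173))]
v=a[1]-a[0];print(np.linalg.norm(v),np.degrees(np.arctan2(v[1],v[0]))+90,[sl(x) for x in a])
a=cv2.imread('pics/w7.png')[140:220,170:460];cv2.imwrite('pics/w7c.png',cv2.resize(a,None,fx=2.75,fy=2.75))"
```

```text
0.08778469353608226 83.32818475878368 [(np.float64(-0.05600730327480879), np.float64(0.03483767787174921)), (np.float64(-0.057802553667161964), np.float64(-0.052928656763192895))]
```

View pics/w7c.png

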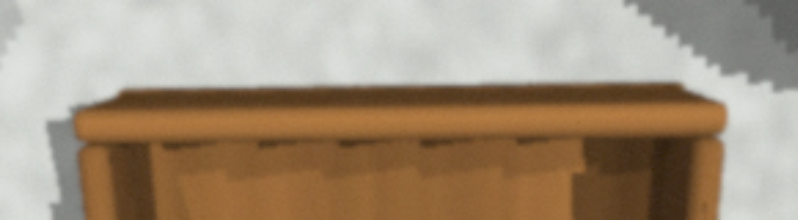

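Emit:
servo_tool:
  deltas: "0 0 -0.005 0 -0.04 0;0 0 -0.005 0 -0.04 0;0 0 0 0 0 0"

```text
time_s: 11.62
tool_pos: [0.5403, -0.0754, 0.0129]
tcp_rot: [[-0.068, 0.003, 0.998], [-0.998, -0.0, -0.068], [-0.0, -1.0, 0.003]]
contact_force: [-2.7, 0.4, 2.3]
gripper_width: 0.0594
```

```bash
cat > m.py <<'E'
from h import *
import sys
go(-.1175,0,.010,84.5)
o=observe()
w=snapshot('wrist')[:,:,::-1]
n=sys.argv[1]
np.savez(f'pics/{n}.npz',p=o['tool_pos'],R=o['tcp_rot'])
cv2.imwrite(f'pics/{n}.png',w)
E
python3 m.py w8
```

```text
now sl [-0.1171  0.002 ] z 0.012895640774467625 t 11.625 tool delta [0.0005 0.0029 0.002 ] rot [-0.003   0.0276 -0.0001] | tool delta in final axes [0.0004 0.0029 0.002 ]
```

View pics/w8.png

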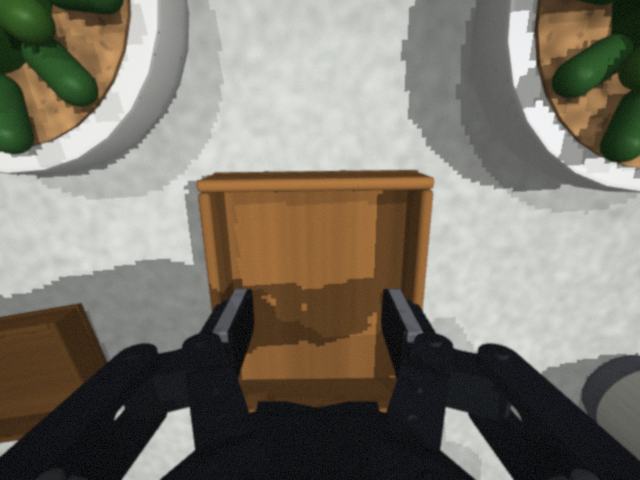

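Emit:
servo_tool:
  deltas: "0 0 0.0015 0 0.035 0;0 0 0 0 0 0"

```text
time_s: 11.92
tool_pos: [0.5417, -0.0756, 0.0129]
tcp_rot: [[-0.107, 0.002, 0.994], [-0.994, -0.0, -0.107], [-0.0, -1.0, 0.002]]
contact_force: [-0.5, 0.3, 1.6]
gripper_width: 0.0596
```

```bash
python3 m.py w9; python3 -c "
import cv2
a=cv2.imread('pics/w9.png')[150:230,170:460];cv2.imwrite('pics/w9c.png',cv2.resize(a,None,fx=2.75,fy=2.75,interpolation=cv2.INTER_CUBIC))"
```

```text
now sl [-0.1172  0.0006] z 0.012901595499901525 t 11.925 tool delta [0.0003 0.0029 0.0006] rot [-0.002  -0.0112 -0.    ] | tool delta in final axes [0.0003 0.0029 0.0006]
```

View pics/w9c.png

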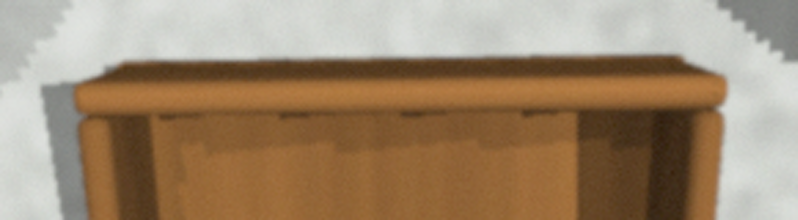

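```bash
python3 -c "
from h import *
o=np.load('pics/w9.npz')
a=[wplane(p,.028,o['p'],o['R'])[:2] for p in((198,180.7),(433.5,177))]
v=a[1]-a[0];print(np.linalg.norm(v),np.degrees(np.arctan2(v[1],v[0]))+90,[sl(x) for x in a])"
```

```text
0.08921422261748317 84.79894726939288 [(np.float64(-0.05772228517954493), np.float64(0.04625739530937106)), (np.float64(-0.057256801902080226), np.float64(-0.04295561294929179))]
```

Tray yaw is now about 84.8° and its lateral offset about 1 mm. I'll release, lift out and go behind.

Emit:
servo_tool:
  deltas: "0 0 0 0 0 0;0 -0.01 0 0 0 0;0 -0.03 0 0 0 0;0 -0.03 0 0 0 0;0.03 0 0 0 0 0;0.03 0 0 0 0 0;0.03 0 0 0 0 0;0 0 0 0 0 0"
  jaw: 0.05

```text
time_s: 12.98
tool_pos: [0.5332, -0.1677, 0.0878]
tcp_rot: [[-0.105, 0.006, 0.994], [-0.995, -0.001, -0.105], [0.001, -1.0, 0.006]]
contact_force: [-0.6, 0.5, -0.1]
gripper_width: 0.0497
```

```bash
python3 -c "
from h import *
go(-.205,0,.012,84.5)
a=snapshot('top')[:,:,::-1]
cv2.imwrite('pics/t10.png',cv2.resize(a[200:310,300:450],None,fx=5,fy=5,interpolation=cv2.INTER_CUBIC))"
```

```text
now sl [-0.2097  0.0002] z 0.08781007433080824 t 12.975 tool delta [-0.0047  0.0758 -0.0003] rot [-0.0062 -0.0089  0.0008] | tool delta in final axes [-0.0047  0.0758  0.0002]
```

View pics/t10.png

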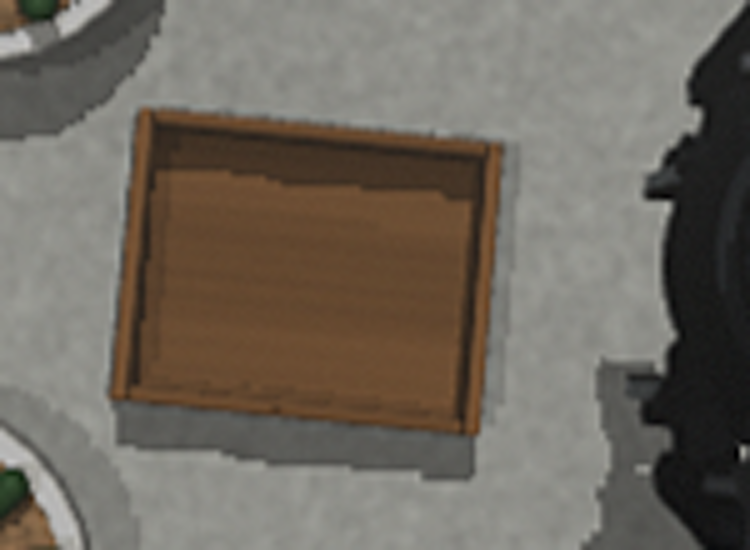

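```bash
python3 -c "
from h import *
f=lambda x,y:(300+x/5,200+y/5)
tray([f(138,108),f(502,143),f(476,435),f(110,398)])
print(sl((.577,-.2613)), [sl(plane('top',p,.02)[:2]) for p in((448,228),(480,201),(511,237),(482,264))])"
```

```text
tray centre sl [-0.115   0.0016] yaw err deg 0.05616334036471926 res mm 0.9368643700222932
FF [-0.058  -0.0434]
RF [-0.1722 -0.0441]
RN [-0.1717  0.0471]
FN [-0.0582  0.047 ]
(np.float64(-0.2986558955821728), np.float64(-0.0523659816484924)) [(np.float64(-0.2489532799769676), np.float64(-0.05378132066057383)), (np.float64(-0.2968319692143229), np.float64(-0.10220069840392328)), (np.float64(-0.3500224542677867), np.float64(-0.04970058931970483)), (np.float64(-0.3067815324899767), np.float64(-0.0023901328769837292))]
```

Both views agree: lateral offset +1.6 mm and yaw within 0.3°. Next I descend behind the tray.

Emit:
servo_tool:
  deltas: "0 0.03 -0.001 -0.006 -0.009 0;0 0.03 0 0 0 0;0 0.014 0 0 0 0;0 0 0 0 0 0"
  jaw: 0.02

```text
time_s: 13.52
tool_pos: [0.5353, -0.1607, 0.0141]
tcp_rot: [[-0.088, 0.004, 0.996], [-0.996, 0.002, -0.088], [-0.002, -1.0, 0.004]]
contact_force: [0.4, -0.5, 0.3]
gripper_width: 0.02
```

```bash
python3 -c "
from h import *
go(-.19,.0015,.012,84.5)"
```

```text
now sl [-0.2025 -0.0012] z 0.014124050439664734 t 13.525 tool delta [-0.0125  0.0021 -0.0026] rot [-0.004   0.0083 -0.0019] | tool delta in final axes [-0.0125  0.0021 -0.0027]
```

Emit:
servo_tool:
  deltas: "-0.006 0.001 -0.0025 -0.004 0.008 -0.002;-0.01 0 0 0 0 0;-0.008 0 0 0 0 0;-0.008 0 0 0 0 0;-0.008 0 0 0 0 0;-0.008 0 0 0 0 0;0 0 0 0 0 0"

```text
time_s: 14.4
tool_pos: [0.5398, -0.1088, 0.0163]
tcp_rot: [[-0.094, 0.005, 0.996], [-0.996, -0.002, -0.094], [0.002, -1.0, 0.005]]
contact_force: [-0.5, -0.3, -0.3]
gripper_width: 0.0199
```

```bash
cat > k.py <<'E'
from h import *
import sys
n=sys.argv[1];x0=int(sys.argv[2])
go(.004,.0005,.012,84.5)
a=snapshot('top')[:,:,::-1]
cv2.imwrite(f'pics/{n}.png',cv2.resize(a[200:310,x0:x0+150],None,fx=5,fy=5,interpolation=cv2.INTER_CUBIC))
E
python3 k.py t11 280
```

```text
now sl [-0.1504 -0.0007] z 0.016317777914861914 t 14.4 tool delta [-0.1544  0.004  -0.001 ] rot [-0.0048  0.0014  0.0018] | tool delta in final axes [-0.1544  0.0043 -0.0012]
```

View pics/t11.png

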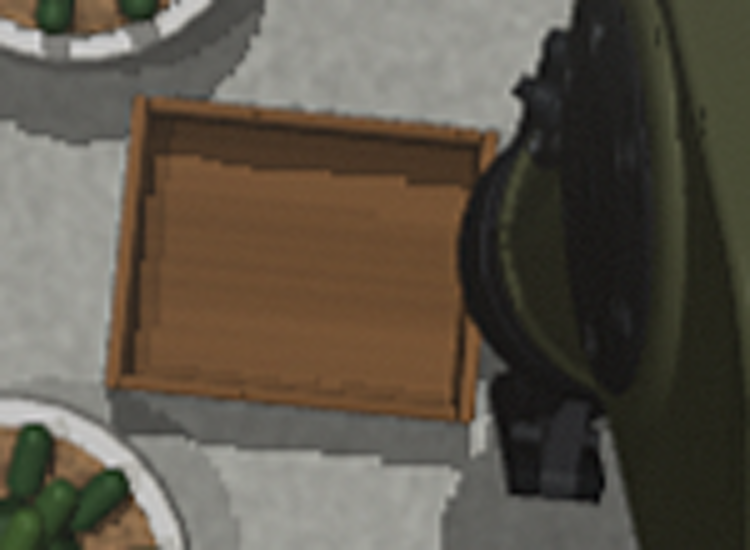

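```bash
python3 -c "
from h import *
f=lambda x,y:(280+x/5,200+y/5)
tray([f(136,95),f(498,133),f(470,422),f(107,386)])"
```

```text
tray centre sl [-0.0826  0.0012] yaw err deg -0.09203327106152415 res mm 1.2737534733472944
FF [-0.026  -0.0442]
RF [-0.1395 -0.0439]
RN [-0.1387  0.0463]
FN [-0.0263  0.0464]
```

Emit:
servo_tool:
  deltas: "-0.008 0.003 0.0003 -0.005 0 0.002;-0.008 0 0.0003 0 0 0;-0.008 0 0.0003 0 0 0;-0.008 0 0.0003 0 0 0;-0.008 0 0.0003 0 0 0;-0.008 0 0 0 0 0;-0.008 0 0 0 0 0;-0.008 0 0 0 0 0;0 0 0 0 0 0"

```text
time_s: 15.58
tool_pos: [0.548, -0.0419, 0.0132]
tcp_rot: [[-0.096, -0.0, 0.995], [-0.995, -0.0, -0.096], [0.0, -1.0, -0.0]]
contact_force: [-0.5, -0.1, 0.5]
gripper_width: 0.0198
```

```bash
python3 k.py t12 220
```

```text
now sl [-0.083  -0.0025] z 0.013168069958966813 t 15.575 tool delta [-0.087   0.0011 -0.003 ] rot [0.0003 0.0002 0.0005] | tool delta in final axes [-0.087   0.0012 -0.003 ]
```

View pics/t12.png

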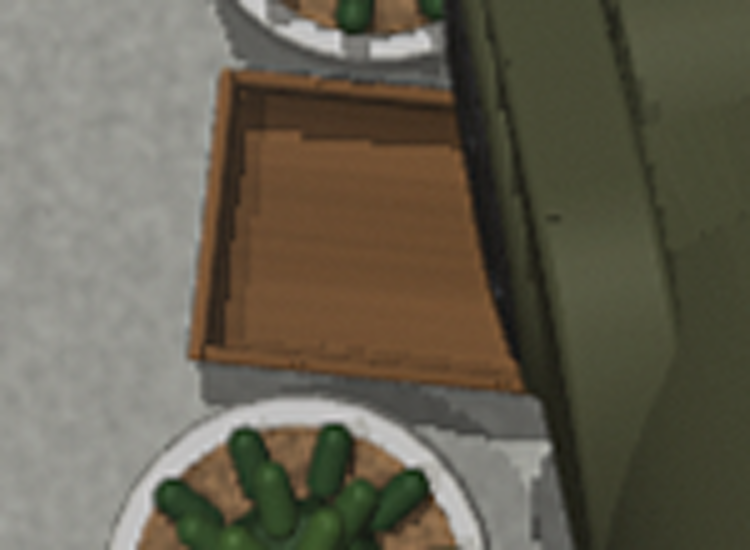

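```bash
python3 -c "
from h import *
f=lambda x,y:(220+x/5,200+y/5)
a,b,c=[plane('top',f(*p),.028)[:2] for p in((222,69),(190,358),(522,391))]
print(sl(a),sl(b),sl(c)); v=b-a;print(np.degrees(np.arctan2(v[1],v[0]))-90-84.5); v=b-c;print(np.degrees(np.arctan2(v[1],v[0]))-84.5)
"
```

```text
(np.float64(0.04104656882238059), np.float64(-0.04554145134011056)) (np.float64(0.040952481862652844), np.float64(0.04454643601602122)) (np.float64(-0.06166109872220495), np.float64(0.04445447956840314))
0.05983916259802413
0.051345201162604326
```

Through the narrows with the offset within 1 mm and the yaw square. Continuing.

Emit:
servo_tool:
  deltas: "-0.008 0 -0.0003 0 0 0;-0.008 0 -0.0003 0 0 0;-0.008 0.0005 -0.0003 0 0 0;-0.008 0 -0.0003 0 0 0;-0.008 0 -0.0003 0 0 0;-0.008 0 0 0 0 0;0 0 0 0 0 0"

```text
time_s: 16.5
tool_pos: [0.5514, 0.0084, 0.0126]
tcp_rot: [[-0.097, -0.0, 0.995], [-0.995, -0.001, -0.097], [0.001, -1.0, -0.0]]
contact_force: [0.4, 0.2, -0.1]
gripper_width: 0.0199
```

```bash
python3 k.py t13 180; python3 -c "
from h import *
cv2.imwrite('pics/s13.png',cv2.resize(snapshot('side')[130:330,150:400,::-1],None,fx=3,fy=3,interpolation=cv2.INTER_CUBIC))"
```

```text
now sl [-0.0326 -0.001 ] z 0.01262234810839273 t 16.5 tool delta [-0.0366  0.0006 -0.0015] rot [ 0.0003 -0.0009  0.0011] | tool delta in final axes [-0.0366  0.0006 -0.0015]
```

View pics/t13.png

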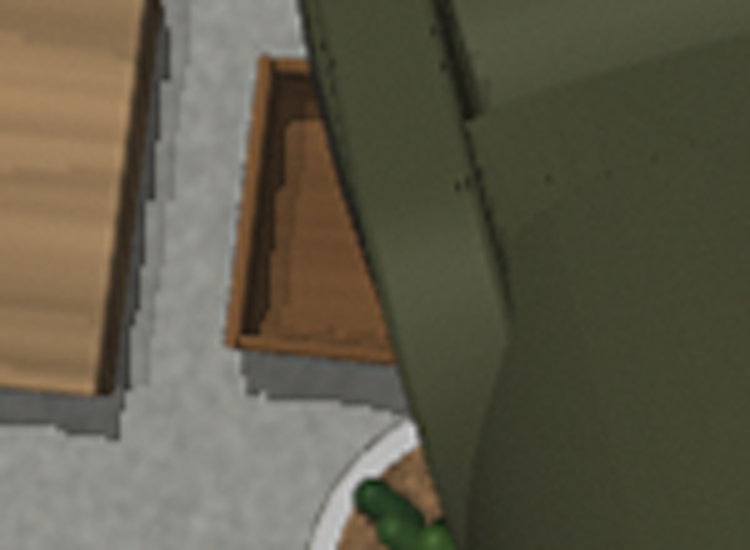

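View pics/s13.png

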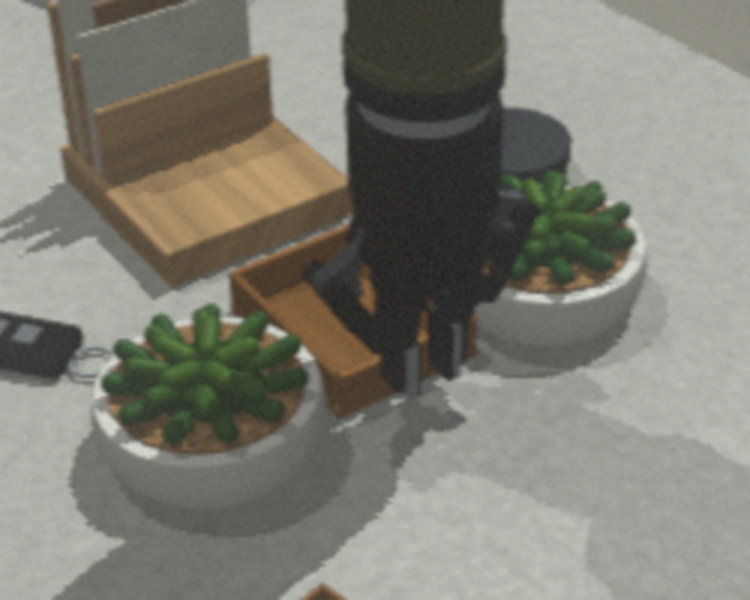

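```bash
python3 -c "
from h import *
f=lambda x,y:(180+x/5,200+y/5)
a,b=[plane('top',f(*p),.028)[:2] for p in((260,56),(229,347))]
print(sl(a),sl(b)); v=b-a;print(np.degrees(np.arctan2(v[1],v[0]))-90-84.5)
a,b=[plane('top',f(*p),.025)[:2] for p in((146,0),(98,393))]
print(sl(a),sl(b)); v=b-a;print(np.degrees(np.arctan2(v[1],v[0]))-90-84.5)
"
```

```text
(np.float64(0.09144348768667442), np.float64(-0.04444345907017305)) (np.float64(0.09039041104457096), np.float64(0.04611372625690828))
0.6662544480414283
(np.float64(0.1293379960994232), np.float64(-0.05872978957652359)) (np.float64(0.12919569613895665), np.float64(0.06413432772039164))
0.06635935449193653
```

Emit:
servo_tool:
  deltas: "-0.008 0 0 0 0 0;-0.008 0 0 0 0 0;-0.006 0 0 0 0 0;0 0 0 0 0 0"

```text
time_s: 17.1
tool_pos: [0.5535, 0.0301, 0.0124]
tcp_rot: [[-0.099, -0.001, 0.995], [-0.995, -0.002, -0.099], [0.002, -1.0, -0.001]]
contact_force: [-0.7, 0.4, -0.2]
gripper_width: 0.0202
```

```bash
python3 k.py t14 180; python3 -c "
from h import *
cv2.imwrite('pics/s14.png',cv2.resize(snapshot('side')[130:330,150:400,::-1],None,fx=3,fy=3,interpolation=cv2.INTER_CUBIC))"
```

```text
now sl [-0.0109 -0.001 ] z 0.012376585147233877 t 17.1 tool delta [-0.0149  0.0003 -0.0015] rot [ 0.0009 -0.0028  0.0022] | tool delta in final axes [-0.0149  0.0004 -0.0015]
```

View pics/s14.png

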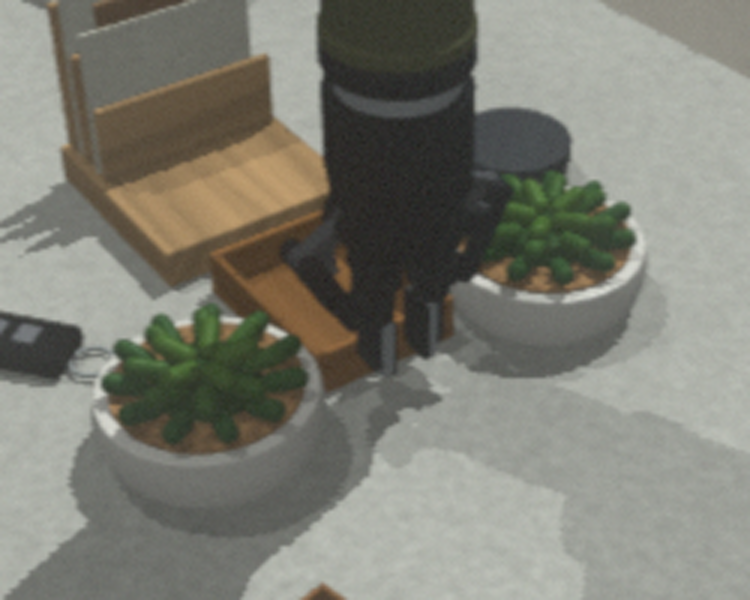

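View pics/t14.png

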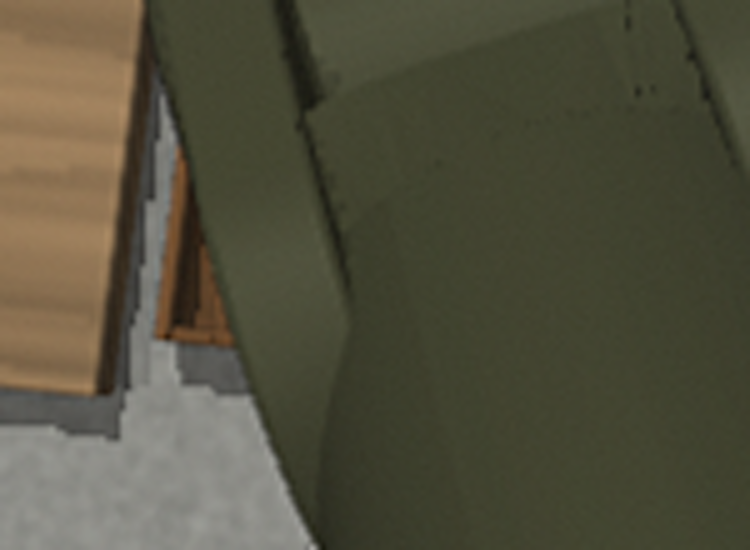

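Emit:
servo_tool:
  deltas: "-0.006 0 0 0 0 0;-0.005 0 0 0 0 0;-0.003 0 0 0 0 0;0 0 0 0 0 0"

```text
time_s: 17.7
tool_pos: [0.5549, 0.0435, 0.0123]
tcp_rot: [[-0.1, -0.001, 0.995], [-0.995, -0.003, -0.1], [0.003, -1.0, -0.001]]
contact_force: [0.2, -0.5, 0.6]
gripper_width: 0.0202
```

Emit:
servo_tool:
  deltas: "-0.002 0 0 0 0 0;0 0 0 0 0 0"

```text
time_s: 17.95
tool_pos: [0.5551, 0.0456, 0.0122]
tcp_rot: [[-0.1, -0.001, 0.995], [-0.995, -0.003, -0.1], [0.003, -1.0, -0.001]]
contact_force: [-0.2, 1.6, -1.3]
gripper_width: 0.02
```

```bash
python3 k.py t15 180; python3 -c "
from h import *
cv2.imwrite('pics/w15.png',snapshot('wrist')[:,:,::-1])"
```

```text
now sl [ 0.0047 -0.0011] z 0.012228379946990598 t 17.95 tool delta [ 0.0007  0.0002 -0.0016] rot [ 0.0011 -0.0045  0.0033] | tool delta in final axes [ 0.0007  0.0002 -0.0016]
```

View pics/w15.png

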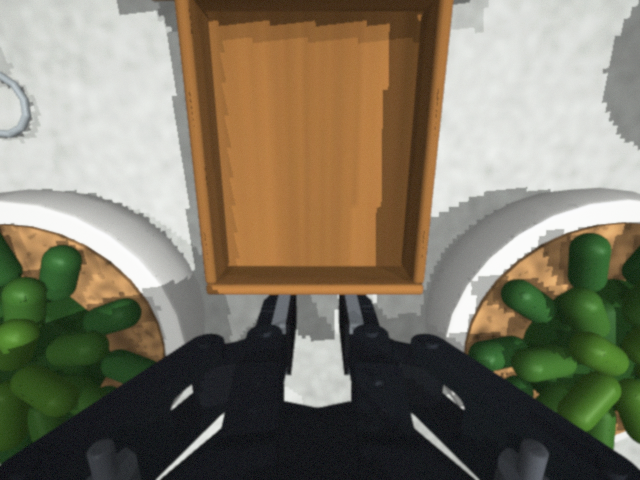

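View pics/t15.png

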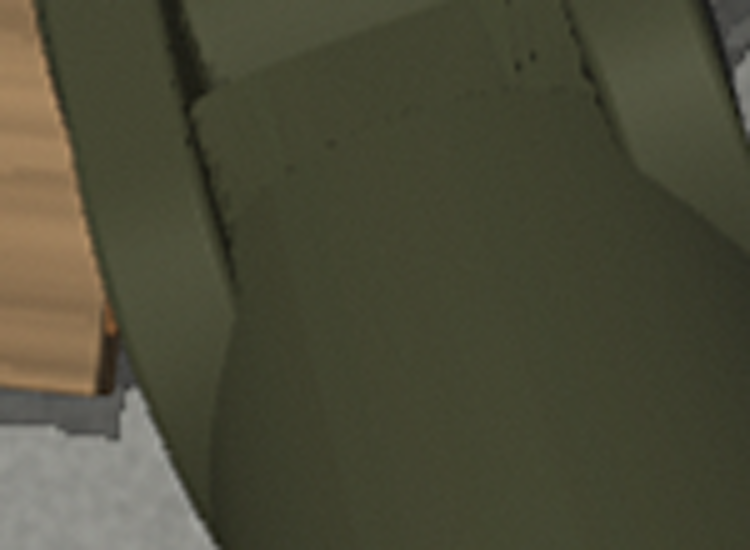

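Nearly there. I'll go on in 2 mm steps until the contact force rises.

Emit:
servo_tool:
  deltas: "-0.002 0 0 0 0 0;0 0 0 0 0 0"

```text
time_s: 18.3
tool_pos: [0.5554, 0.0457, 0.0123]
tcp_rot: [[-0.101, -0.002, 0.995], [-0.995, -0.005, -0.101], [0.006, -1.0, -0.001]]
contact_force: [0.6, -0.3, -0.2]
gripper_width: 0.0196
```

Emit:
servo_tool:
  deltas: "-0.002 0 0 0 0 0;0 0 0 0 0 0"

```text
time_s: 18.55
tool_pos: [0.5554, 0.0457, 0.0122]
tcp_rot: [[-0.102, -0.002, 0.995], [-0.995, -0.008, -0.102], [0.008, -1.0, -0.002]]
contact_force: [0.5, -0.7, 0.8]
gripper_width: 0.0198
```

Emit:
servo_tool:
  deltas: "-0.006 0 0 0 0 0;-0.006 0 0 0 0 0"

```text
time_s: 18.8
tool_pos: [0.5554, 0.0457, 0.0123]
tcp_rot: [[-0.107, -0.008, 0.994], [-0.994, -0.025, -0.107], [0.026, -1.0, -0.005]]
contact_force: [-3.4, -13.6, 7.8]
gripper_width: 0.02
```

```bash
python3 k.py t16 180
```

```text
now sl [ 0.0049 -0.0014] z 0.012279922760837097 t 18.8 tool delta [ 0.0009  0.0003 -0.0019] rot [ 0.0055 -0.0114  0.0257] | tool delta in final axes [ 0.0009  0.0003 -0.0019]
```

A firm stop with 14 N against the rack. Backing off and clearing the view.

Emit:
servo_tool:
  deltas: "0.005 0 0 0 0 0;0.015 0 0 0 0 0.02;0.03 0 0 0 0 0;0.03 0 0 0 0 0;0.03 -0.01 0 0 0 0;0.03 -0.03 0 0 0 0;0.03 -0.03 0 0 0 0;0.03 -0.04 0 0 0 0;0.03 -0.04 0 0 0 0;0 0 0 0 0 0"

```text
time_s: 20.1
tool_pos: [0.5347, -0.1769, 0.1658]
tcp_rot: [[-0.096, 0.002, 0.995], [-0.995, 0.012, -0.096], [-0.012, -1.0, 0.001]]
contact_force: [0.5, 0.3, -0.1]
gripper_width: 0.0198
```

```bash
python3 k.py t17 160; python3 -c "
from h import *
cv2.imwrite('pics/s17.png',snapshot('side')[:,:,::-1])"
```

```text
now sl [-0.2187 -0.0022] z 0.16576632252589985 t 20.1 tool delta [-0.2208  0.1565 -0.0029] rot [-0.0007 -0.0003 -0.0121] | tool delta in final axes [-0.2227  0.1538 -0.0027]
```

View pics/t17.png

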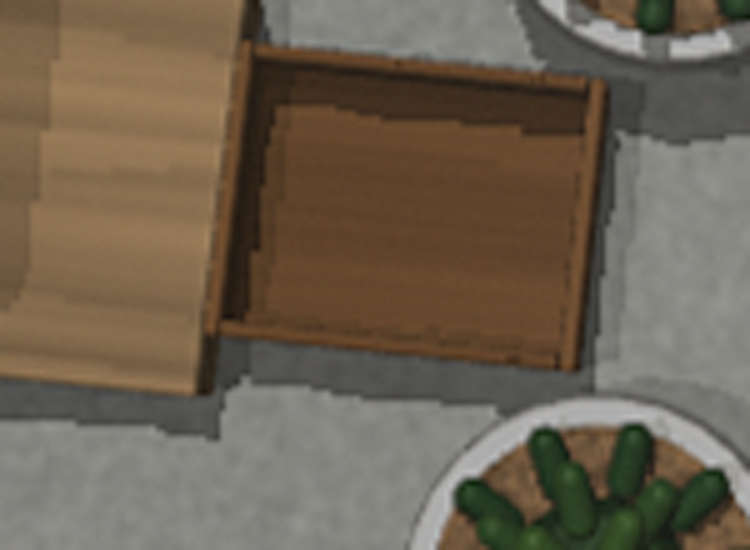

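View pics/s17.png

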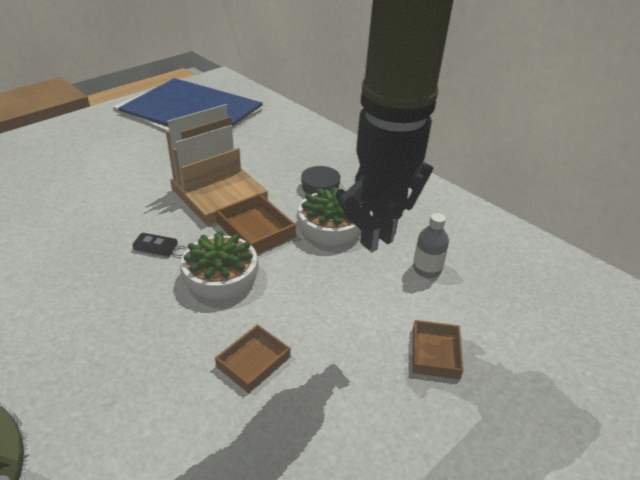

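```bash
python3 -c "
from h import *
f=lambda x,y:(160+x/5,200+y/5)
tray([f(243,43),f(608,80),f(578,371),f(207,334)])
b=cv2.imread('pics/s17.png');cv2.imwrite('pics/s17c.png',cv2.resize(b[165:265,160:310],None,fx=5,fy=5,interpolation=cv2.INTER_CUBIC))
"
```

```text
tray centre sl [0.0709 0.0005] yaw err deg 0.07159612676777272 res mm 0.7118570238193178
FF [ 0.1279 -0.0448]
RF [ 0.0141 -0.0448]
RN [0.0137 0.0458]
FN [0.128  0.0459]
```

View pics/s17c.png

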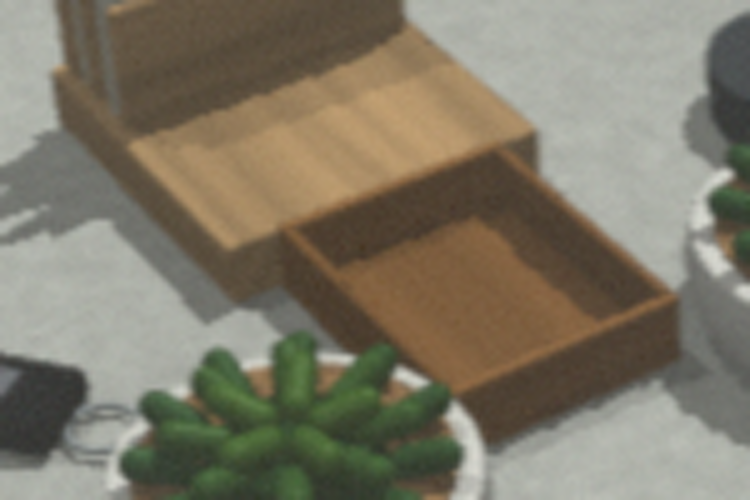

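```bash
python3 -c "
import cv2,numpy as np
from plant import *
a=cv2.imread('pics/top0.png').astype(int);b=snapshot('top')[:,:,::-1].astype(int)
for n,(x0,y0,x1,y1) in dict(tin=(200,100,257,160),bottle=(390,120,435,170),key=(168,315,232,365)).items(): print(n,abs(a-b)[y0:y1,x0:x1].mean())
print(finish_job())"
```

```text
tin 6.594152046783626
bottle 7.840592592592593
key 7.5090625
the job is handed in; nothing more can be done
None
```

The key tray is through the gap, and its leading end sits against the rack's base. I handed the job in at about 20 s of the 45 s allowed.

**What I did**
- I first tried to square the tray by pushing on its rear corner. That turned it too slowly.
- I then turned it flat on the table with the open fingers against the inside of its walls. The first try at this missed the walls, so I had to widen the fingers and repeat it. While widening, they pressed outward on the walls until they stalled, but nothing was lifted.
- After that I pushed it from behind with two fingers, through the gap, until it stopped firmly at about 14 N.
- The gripper then backed off and touched nothing.

**Last checks**
- **Position:** the top view puts the tray 0.5 mm off the centre line and 0.1° off square. Its front edge measures 128 mm past the gap, against about 129 mm for the rack face, which is within the roughly 2 mm calibration. The side view shows no gap between them.
- **Bystanders:** the tin, the bottle and the car key look unmoved in both views. The picture comparison showed only small average differences (7–8 grey levels), which I took to be noise. I had no picture of two unchanged scenes to confirm that.
- **Clearance to the planters:** I never measured the gripper's clearance to the leaves directly. The pictures showed it clear, and the force stayed near zero until the tray reached the rack.

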